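Fetch the torch from behind the tin

TASK

Lift the tin off its coaster and stand it aside on the shelf, then draw the torch out from under the glass bridge behind it and lay it flat in the wooden tray, button up. Then stand the tin upright back in the middle of its coaster. Set things down gently rather than dropping them, don't knock the glass bridge, and leave the camera, the two canisters and the cassette opener where they are.

Things in the scene. Friction and masses are not known exactly. Their poses are not given: they have to be found in the camera images.
- bridge: Low smoked glass bridge, fixed. Origin at shelf level under the middle of the roof's front edge; x points back under the roof (away from the robot), y along the front edge, z up. Roof 140 deep (x 0 to 140) by 180 wide, 8 thick, underside 75 and top 83 above the shelf. Two side walls 8 thick, inner faces at y = +-82, x 20 to 140; open in front and behind.
- coaster: Round terracotta-coloured ceramic coaster, 88 in diameter, 6 thick, stuck to the shelf in front of the bridge, centre about 120 from the roof's front edge. Origin at the centre of its underside, z up. The tin starts on it.
- tin: Round aluminium tin with a ribbed screw-top lid, about 0.16 kg, loose. Body 63 in diameter, lid 66 in diameter over the top 20; 90 high in all. Origin at the centre of its underside, z up. The lid is tight: it can be lifted by the lid.
- torch: Flat-sided pale grey torch, 160 long, about 0.16 kg, loose on the shelf: its tail sticks out about 65 in front of the roof, its head lies under it. Origin mid-length on the underside; x from tail (-80) to lens (+80), z up. Handle x -80 to 32, 34 wide, 30 high; head x 30 to 80, barrel 42 in diameter, underside level. Black button on top at x = 8. Balances at x = -6. To come out it must pass over the coaster.
- tray: Open wooden tray, fixed, 210 long (x) by 110 wide (y), 18 high, walls and floor 5 thick (inside 200 by 100, 13 deep). Origin at the centre of its underside, z up. It is on the left or the right of the coaster.
- camera: Bystander: silver plastic film camera, 116 wide (y), 36 deep plus a 20 lens barrel to -x, 64 high, loose. Origin centre of its underside. It stands on the side away from the tray.
- canister_a: Bystander: black film canister, 34 in diameter, 51 high, loose. Origin centre of its underside. It stands beside the bridge.
- canister_b: Bystander: second black film canister, the same as the first.
- opener: Bystander: flat steel cassette opener, 118 long (x -50 to 68), 36 wide at its end, 5 thick, lying loose beside the bridge. Origin on the underside.
Not all that is in view belongs to the job. What is shaped like the tin but green, red or yellow is not meant.

How it is judged:
By the outcome, as a careful person would: the job done as asked, in the order asked, and still so for the second after the job is handed in, with the robot touching nothing.
It also fails if it takes over 72 s, if anything falls off the work surface, if the arm or the gripper's body presses on something with over 40 N, if the wrist force passes 120 N, or if a joint passes its speed limit or range.

ROBOT

A 7-joint arm with a two-finger parallel gripper is mounted at the origin on the work surface. World frame = base frame: x ahead of the robot, y to its left, z up, the work surface at z = 0. Lengths are in m, angles in degrees, forces in N, time in s.
With the tool pointing down it reaches from about 0.425 to 0.95 m from the base axis. Payload 16.7 kg.
Tool frame: the origin (TCP) lies at the very end of the fingers, on their centre line; the grasp point (between the pads) lies 19 mm behind it (manip.pinch_z is the distance from the TCP to the grasp point, in m); z points along the fingers, x is the direction in which the jaws open and shut, and the axes are right-handed (so a half turn about z gives the same grasp; the last joint's range is limited). The gripper opens to 94 mm and grips with 3 to 60 N. Pads are 16 mm wide; open, the fingers measure 119 mm over their backs; the gripper's body (75 mm by 177 mm) begins 78 mm behind the grasp point.
Start: joints at [55.204, 24.414, 4.234, 92.017, -1.954, 63.644, -3.845], TCP at [0.298, -0.605, 0.205] pointing down, gripper open.
Joint ranges: [-163.25, 163.25], [-28.42, 122.38], [-70.27, 78.77], [12.13, 141.07], [-58.53, 238.53], [9.26, 117.41], [-156.51, 156.51]. Speed limits (degrees/s): [108.29, 108.29, 136.94, 136.94, 172.46, 172.46, 172.46].

INTERFACE

Orientations are given as [roll, pitch, yaw] about the fixed x, y, z axes, in that order (R = Rz(yaw) Ry(pitch) Rx(roll)).
In Python, from plant import manip gives the robot as it stands.
- The arm moves only by the tool drive_tool, never from a script. Its argument "moves" is a list that holds one entry, the list of rows, each a list of 5 numbers: the closure, from 0 (fully open) to 1 (shut), then the shift along the tool's x, y, z in m, then the turn about the tool's z in units of 5 degrees (1.0 is 5 degrees). A call has 1 to 8 rows; each row is the pose to reach, as a shift and turn from the pose commanded when the call began, along the tool's axes at that moment; what a row does not reach only later rows make up. A row lasts 1/10 s, in which the tool goes at most 50 mm and 8.59 degrees, less where a joint would pass 70% of its speed; a pose out of reach is approached as far as the arm can. A call with a gripper value outside its range is refused whole. The fingers move at their own pace and stop on an object; "force" is the grip in N (left out, the last holds). Time passes only in rows, so rows that repeat a pose let the fingers close. It gives the time, the measured TCP pose, the force and the opening at its end, in the units of the state.
- manip.state(): the state, without advancing time (a new reading comes with each control period).
- manip.capture(name): name is "scene" or "top" or "wrist"; returns the picture (420x560x3 uint8, red, green, blue); there is no depth.
- manip.calibration(name): a dict with "fx", "fy", "cx", "cy" (pixels), "eye" and "orientation" of the camera in the world; the wrist camera has in their place "hand_eye" (4x4, takes a point from camera to tool coordinates, whose origin is the TCP and whose axes are the tool frame's). Camera axes: x right, y down, z forward; pixel columns grow to the right and rows downward; lengths in m; the calibration is good to about 2 mm. A picture is of the moment at which its call begins: read the wrist's pose just before it. calibration takes no time and is no camera call.
- manip.hand_in(): hands the job in, once; it reports no verdict.
The state is a dict: "time_s": time; "joint_pos": joint angles; "joint_vel": joint speeds; "effort": joint torques, N m; "tcp_pos": TCP position; "tool_rot": TCP orientation; "wrist_force": force on the tool from outside, world axes, zero at the start; "moment": the same for the moment, N m; "opening": finger opening in m.
Only numpy, scipy, OpenCV 4.12 (cv2) and the standard library are available. Lean on these libraries where they do the work, as an engineer would, in place of code of your own. Each camera call takes 0.05 s, during which the arm holds its last target. There are 200 camera calls.

## Working session

There is one attempt and no reset: what is moved stays moved. The work goes in short steps, Python scripts to look and compute and a tool call to move; the robot and the scene stay as the last step left them, time stands still between calls to the robot, and variables do not carry over. Pictures are saved under pics/ and viewed, about 8 in all and at most 12, crops included, and the job is handed in when it is done.

Besides the shell and the picture viewer there is one more tool, called by a JSON object that holds its "name" and its "arguments". drive_tool: Moves the arm, as the interface text tells. Its arguments: {"type":"object","properties":{"moves":{"type":"array"},"force":{"type":"number"}},"required":["moves"]}

```bash
ls; mkdir -p pics
python3 - <<'E'
from plant import manip
import cv2, numpy as np
for n in ("scene","top"):
    im=manip.capture(n); cv2.imwrite(f"pics/{n}0.png",cv2.cvtColor(im,cv2.COLOR_RGB2BGR)); np.save(f"pics/{n}0.npy",im)
    print(n,manip.calibration(n))
print(manip.calibration("wrist"),manip.pinch_z)
print(manip.state())
E
```

```text
pics
scene {'fx': 468.39982165105494, 'fy': 468.39982165105494, 'cx': 281.8477773240785, 'cy': 211.8551622620362, 'eye': array([1.39116551, 0.36663675, 0.83810081]), 'orientation': array([-131.85732573,   -0.92224296,  114.30348211])}
top {'fx': 459.8758343113741, 'fy': 459.8758343113741, 'cx': 286.84116523793335, 'cy': 208.84744455869347, 'eye': array([0.44962336, 0.00366791, 1.02809504]), 'orientation': array([-174.89407671,   -0.78681449,  -89.11365434])}
{'fx': 295.15915712966535, 'fy': 295.15915712966535, 'cx': 277.76211163485056, 'cy': 210.09085833548673, 'hand_eye': array([[ 9.99999968e-01,  7.80965946e-05, -2.40508103e-04,
        -1.77769406e-04],
       [-1.83525049e-05,  9.71020154e-01,  2.38997615e-01,
        -6.92574889e-02],
       [ 2.52203115e-04, -2.38997603e-01,  9.71020124e-01,
        -1.79817988e-01],
       [ 0.00000000e+00,  0.00000000e+00,  0.00000000e+00,
         1.00000000e+00]])} 0.0188
{'time_s': 0.1, 'joint_pos': array([55.20460414, 24.44726421,  4.23253885, 92.04815877, -1.95488828,
       63.64591955, -3.84544361]), 'joint_vel': array([ 0.08028426, -0.09134464,  0.09418315, -0.19674169,  0.14760403,
        0.14632142,  0.01850824]), 'effort': array([ 7.48311606e-03, -9.37478542e+01,  3.67679581e+00, -4.55041695e+01,
       -4.85700695e-02,  1.69253850e-02,  2.60960098e-05]), 'tcp_pos': array([ 0.2981169 , -0.60514131,  0.20483548]), 'tool_rot': array([ 1.79995619e+02,  6.90139113e-02, -6.37745031e+01]), 'wrist_force': array([-0.19305777,  0.46381178, -0.70466831]), 'moment': array([-0.01617621, -0.01289821,  0.00924577]), 'opening': 0.09396498074903058}
```

View pics/scene0.png

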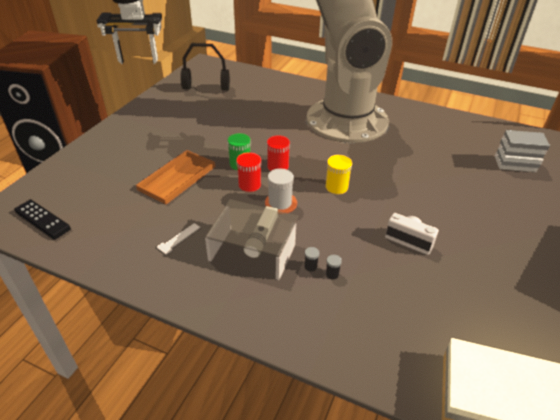

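View pics/top0.png

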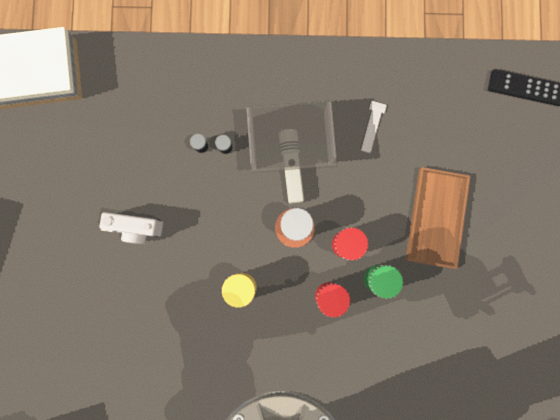

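```bash
cat > h.py <<'E'
from plant import manip
import cv2, numpy as np
from scipy.spatial.transform import Rotation as R
def cam(n,st=None):
    c=manip.calibration(n); K=(c['fx'],c['fy'],c['cx'],c['cy'])
    if n!='wrist': return K,np.array(c['eye']),R.from_euler('xyz',c['orientation'],degrees=True).as_matrix()
    T=np.eye(4);T[:3,:3]=R.from_euler('xyz',st['tool_rot'],degrees=True).as_matrix();T[:3,3]=st['tcp_pos']
    T=T@c['hand_eye']; return K,T[:3,3],T[:3,:3]
def ray(C,u,v):
    K,e,M=C; d=M@np.array([(u-K[2])/K[0],(v-K[3])/K[1],1]); return e,d/np.linalg.norm(d)
def onz(C,u,v,z):
    e,d=ray(C,u,v); return e+d*(z-e[2])/d[2]
def tri(a,b):
    (e1,d1),(e2,d2)=a,b; s=np.linalg.lstsq(np.c_[d1,-d2],e2-e1,rcond=None)[0]
    p,q=e1+s[0]*d1,e2+s[1]*d2; return (p+q)/2,np.linalg.norm(p-q)
def px(C,p):
    K,e,M=C; q=M.T@(np.array(p)-e); return np.array([K[0]*q[0]/q[2]+K[2],K[1]*q[1]/q[2]+K[3]])
def snap(n,f):
    st=manip.state(); im=manip.capture(n); cv2.imwrite(f"pics/{f}.png",im[...,::-1]); np.save(f"pics/{f}.npy",im); return im,cam(n,st),st
def crop(f,u0,u1,v0,v1,k):
    im=cv2.imread(f"pics/{f}.png")[v0:v1,u0:u1]; return cv2.resize(im,None,fx=k,fy=k,interpolation=cv2.INTER_CUBIC)
E
python3 - <<'E'
from h import *
np.set_printoptions(precision=4,suppress=True)
a=crop('top0',230,390,90,265,3); b=crop('scene0',130,330,120,290,3)
b=cv2.resize(crop('scene0',200,320,150,280,3),None,fx=.88,fy=.88)
h=525
a=a[:525]; o=np.zeros((525,800,3),np.uint8); o[:a.shape[0],:480]=a; o[:b.shape[0],480:480+b.shape[1]]=b
cv2.imwrite('pics/c0.png',o)
C=cam('top')
for n in('top','scene'):
    im=np.load(f'pics/{n}0.npy'); hsv=cv2.cvtColor(im,cv2.COLOR_RGB2HSV)
    grey=((hsv[...,1]<40)&(hsv[...,2]>140)).astype(np.uint8)
    k,l,s,c=cv2.connectedComponentsWithStats(grey)
    for i in range(1,k):
        if 40<s[i,4]<5000: print(n,'grey',s[i],c[i])
    ter=((hsv[...,0]<14)&(hsv[...,1]>110)&(hsv[...,2]>60)).astype(np.uint8)
    k,l,s,c=cv2.connectedComponentsWithStats(ter)
    for i in range(1,k):
        if 60<s[i,4]<9000: print(n,'ter',s[i],c[i])
E
```

```text
top grey [   0   27   74   75 4564] [34.0995 63.7119]
top grey [361 101  26  51 560] [372.8036 124.2696]
top grey [329 102   7  55 104] [331.7981 130.1827]
top grey [246 107  10  63 170] [249.7941 138.3118]
top grey [190 134  15  15 185] [197.0432 140.8108]
top grey [215 135  15  15 179] [222.2682 141.8771]
top grey [284 166  20  38 582] [293.4742 184.4261]
top grey [281 208  32  32 816] [296.4534 223.5956]
top grey [  99  212   63   32 1267] [128.6543 226.6551]
top grey [ 230  396   99   24 1027] [280.3427 409.6056]
top ter [ 406  168   64  101 4795] [437.8033 217.1942]
top ter [275 210  40  38 335] [289.6746 235.3403]
top ter [331 228  37  33 924] [349.8366 243.5043]
top ter [315 282  35  36 958] [332.0532 299.191 ]
scene grey [506 130  43  16 435] [526.9333 137.7218]
scene grey [ 33 137  11   9  55] [ 37.8909 140.9273]
scene grey [505 155  32   8  99] [519.2323 157.8384]
scene grey [269 170  24  14 253] [280.585  176.3004]
scene grey [391 214  47  24 325] [415.     223.9815]
scene grey [158 238  18  14  97] [166.3608 245.2784]
scene grey [305 247  14  11 113] [311.8584 252.1504]
scene grey [327 255  14  11 121] [333.9752 259.9174]
scene ter [   0    0  108  145 6242] [45.1395 54.8204]
scene ter [ 234    0   92   69 3911] [270.571   28.3728]
scene ter [ 380    0  180  132 5631] [464.3158  59.5106]
scene ter [266 135  25  36 775] [277.9071 152.2   ]
scene ter [ 135  150   81   55 1943] [176.6037 175.2697]
scene ter [236 152  27  41 913] [249.2881 171.7185]
scene ter [278 195  20  19 153] [289.4902 206.4771]
```

View pics/c0.png

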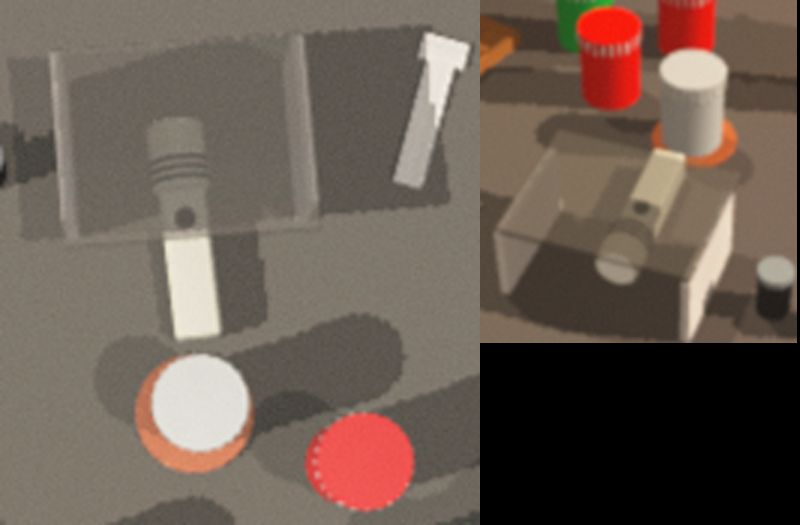

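Run:
```python
from h import *
np.set_printoptions(precision=4,suppress=True)
C=cam('top');S=cam('scene')
t=lambda u,v:(230+u/3,90+v/3)
s=lambda u,v:(200+(u-480)/2.64,150+v/2.64)
print('tin top',tri(ray(C,*t(201,403)),ray(S,*s(693,70))), onz(C,*t(201,403),.096),onz(S,*s(693,70),.096))
print('torch tailL tri',tri(ray(C,*t(174,338)),ray(S,*s(686,153))),'tailR',tri(ray(C,*t(221,333)),ray(S,*s(655,150))))
print('button',tri(ray(C,*t(185,216)),ray(S,*s(641,207))))
for n,p in dict(tailL=(174,338),tailR=(221,333),midL=(165,240),midR=(211,236),button=(185,216),headtip=(176,120)).items(): print(n,onz(C,*t(*p),.03)[:2])
for n,p in dict(bl=(52,52),fl=(66,240),fr=(318,224),br=(302,36)).items(): print('roof',n,onz(C,*t(*p),.083)[:2])
print('coaster',onz(C,*t(136,411),.006)[:2],onz(C,*t(253,411),.006)[:2],onz(C,*t(195,472),.006)[:2])
for p in ((204,50),(330,90)): pass
im=np.load('pics/top0.npy'); hsv=cv2.cvtColor(im,cv2.COLOR_RGB2HSV)
ter=((hsv[...,0]<14)&(hsv[...,1]>110)&(hsv[...,2]>60)).astype(np.uint8)
k,l,st,c=cv2.connectedComponentsWithStats(ter)
for i in range(1,k):
    if 60<st[i,4]<9000:
        pts=np.argwhere(l==i)[:,::-1].astype(np.int32); r=cv2.minAreaRect(pts)
        print(st[i],c[i]); 
        if st[i,4]>4000:
            print('tray corners',[onz(C,*q,.018)[:2] for q in cv2.boxPoints(r)],'c',onz(C,*r[0],.018)[:2])
        elif st[i,4]>800: print('red',onz(C,*c[i],.09)[:2])
        else:
            w=np.array([onz(C,*q,.006)[:2] for q in pts]); print('coaster minCircle',cv2.minEnclosingCircle(w.astype(np.float32)))
print('yellow',onz(C,238,291,.09)[:2],'green',onz(C,385,282,.09)[:2])
```

```text
tin top (array([ 0.5015, -0.0274,  0.0906]), np.float64(0.003823112459488464)) [ 0.5019 -0.0289  0.096 ] [ 0.5074 -0.0227  0.096 ]
torch tailL tri (array([ 0.5524, -0.01  ,  0.0281]), np.float64(0.0021793582370986347)) tailR (array([ 0.5567, -0.0433,  0.0232]), np.float64(0.004571782436402148))
button (array([ 0.6421, -0.0161,  0.0295]), np.float64(0.0033498264594219777))
tailL [ 0.5526 -0.011 ]
tailR [ 0.5568 -0.0451]
midL [ 0.6246 -0.0033]
midR [ 0.6281 -0.0369]
button [ 0.6426 -0.0177]
headtip [ 0.7143 -0.01  ]
roof bl [0.7471 0.0784]
roof fl [0.6141 0.0656]
roof fr [ 0.6284 -0.109 ]
roof br [ 0.7621 -0.097 ]
coaster [0.5002 0.016 ] [ 0.5016 -0.0708] [ 0.4559 -0.0284]
[ 406  168   64  101 4795] [437.8033 217.1942]
tray corners [array([ 0.4303, -0.2691]), array([ 0.6396, -0.3019]), array([ 0.6244, -0.4172]), array([ 0.4154, -0.3823])] c [ 0.5265 -0.3425]
[275 210  40  38 335] [289.6746 235.3403]
coaster minCircle ((0.5000466108322144, -0.026190150529146194), 0.04407286271452904)
[331 228  37  33 924] [349.8366 243.5043]
red [ 0.4649 -0.1374]
[315 282  35  36 958] [332.0532 299.191 ]
red [ 0.3524 -0.1019]
yellow [0.366  0.0878] green [ 0.3882 -0.209 ]
```

```bash
cat >> h.py <<'E'
np.set_printoptions(precision=4,suppress=True)
def to(x,y,z,yaw,st=None,frm=None):
    if frm is None:
        st=st or manip.state(); p=st['tcp_pos']; r=st['tool_rot']; M=R.from_euler('xyz',r,degrees=True).as_matrix(); y0=r[2]
    else: p=np.array(frm[:3]); y0=frm[3]; M=R.from_euler('xyz',[180,0,y0],degrees=True).as_matrix()
    d=M.T@(np.array([x,y,z])-p); print('shift',np.round(d,4),'turn',round(-(yaw-y0)/5,3))
E
python3 -c "
from h import *
to(.48,-.20,.205,-84)
to(.50,-.028,.205,-84,frm=(.48,-.20,.205,-84))"
```

```text
shift [-0.2831 -0.3422  0.0002] turn 4.045
shift [-0.169  -0.0379 -0.    ] turn 0.0
```

{"name": "drive_tool", "arguments": {"moves": [[[0,-0.02,-0.025,0,0.5],[0,-0.055,-0.065,0,1],[0,-0.088,-0.103,0,2],[0,-0.12,-0.14,0,3],[0,-0.15,-0.18,0,4],[0,-0.18,-0.22,0,4],[0,-0.215,-0.26,0,4],[0,-0.245,-0.3,0,4]]]}}

```text
time_s: 0.9
tcp_pos: [0.4568, -0.256, 0.2055]
tool_rot: [180.0, 0.0, -83.8]
wrist_force: [1.0, -0.8, 0.5]
opening: 0.0939
```

{"name": "drive_tool", "arguments": {"moves": [[[0,-0.015,-0.02,0,0],[0,-0.02,-0.03,0,0],[0,-0.02,-0.03,0,0],[0,-0.02,-0.03,0,0]]]}}

```text
time_s: 1.3
tcp_pos: [0.4835, -0.2362, 0.2052]
tool_rot: [180.0, -0.0, -83.9]
wrist_force: [-1.3, -0.9, -0.1]
opening: 0.0938
```

```bash
python3 -c "
from h import *
_,_,s=snap('wrist','w1'); print(s['time_s'],s['tcp_pos'],s['tool_rot'])
import pickle; pickle.dump(s,open('w1.pkl','wb'))
to(.50,-.028,.205,-84)"
```

```text
1.3 [ 0.4835 -0.2362  0.2052] [179.9523  -0.0002 -83.8597]
shift [-0.2055 -0.0388  0.0002] turn 0.02
```

{"name": "drive_tool", "arguments": {"moves": [[[0,-0.03,-0.006,0,0],[0,-0.075,-0.015,0,0],[0,-0.12,-0.023,0,0],[0,-0.16,-0.03,0,0],[0,-0.19,-0.035,0,0],[0,-0.205,-0.039,0,0],[0,-0.205,-0.039,0,0],[0,-0.205,-0.039,0,0]]]}}

```text
time_s: 2.15
tcp_pos: [0.5006, -0.0285, 0.2054]
tool_rot: [180.0, -0.0, -83.9]
wrist_force: [0.2, -1.1, 0.1]
opening: 0.0937
```

```bash
python3 -c "
from h import *
_,_,s=snap('wrist','w2'); print(s['time_s'],s['tcp_pos'],s['tool_rot'])
import pickle; pickle.dump(s,open('w2.pkl','wb'))
a=cv2.imread('pics/w1.png');b=cv2.imread('pics/w2.png')
cv2.imwrite('pics/w12.png',np.hstack([a[:,:400],b[:,80:480]]))"
```

```text
2.15 [ 0.5006 -0.0285  0.2054] [179.9849  -0.0206 -83.8557]
```

View pics/w12.png

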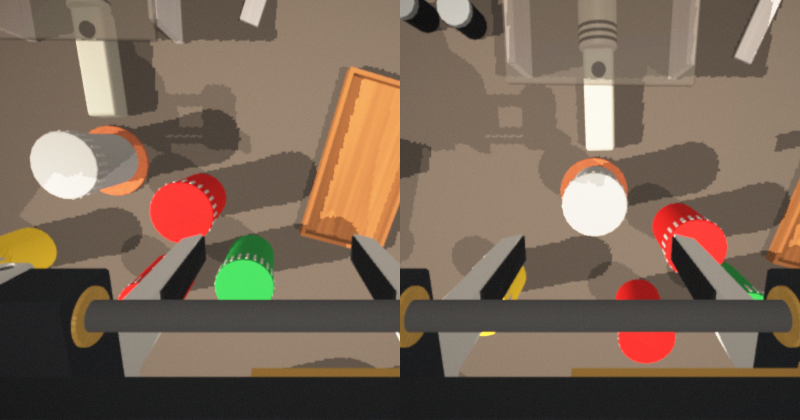

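Run:
```python
from h import *
import pickle
s1,s2=[pickle.load(open(f'w{i}.pkl','rb')) for i in(1,2)]
A,B=cam('wrist',s1),cam('wrist',s2); T=cam('top')
for n,a,b in (('tin',(65,165),(275,204)),('tailL',(87,116),(266,150)),('tailR',(126,113),(293,150))):
    print(n,tri(ray(A,*a),ray(B,*b)),onz(A,*a,.03 if 'tail' in n else .096)[:2],onz(B,*b,.03 if 'tail' in n else .096)[:2])
im=np.load('pics/w2.npy');h=cv2.cvtColor(im,cv2.COLOR_RGB2HSV)
m=((h[...,1]<25)&(h[...,2]>200)).astype(np.uint8); m[:170]=0;m[250:]=0;m[:,:200]=0;m[:,350:]=0
c=max(cv2.findContours(m,0,1)[0],key=cv2.contourArea); print(cv2.minEnclosingCircle(c))
ter=((h[...,0]<14)&(h[...,1]>110)&(h[...,2]>60)).astype(np.uint8); ter[:,:200]=0;ter[:,330:]=0;ter[:140]=0;ter[220:]=0
p=np.argwhere(ter)[:,::-1]; w=np.array([onz(B,*q,.006)[:2] for q in p],np.float32); print('coaster',cv2.minEnclosingCircle(w))
for n,q,z in (('mid L',(265,84),.03),('midR',(296,84),.03),('button',(278,69),.03),('roofFL',(186,82),.083),('roofFR',(374,85),.083)): print(n,onz(B,*q,z)[:2])
print('headtip?',onz(B,277,0,.03)[:2])
for q in ((350,67),(302,235),(355,248),(307,233)): print('tray',q,onz(A,*q,.018)[:2])
```

```text
tin (array([ 0.5041, -0.025 ,  0.0949]), np.float64(0.0002569512648503618)) [ 0.5041 -0.0257] [ 0.5045 -0.025 ]
tailL (array([ 0.5529, -0.0085,  0.0305]), np.float64(0.0010959422487225852)) [ 0.5524 -0.0081] [ 0.5535 -0.0085]
tailR (array([ 0.5586, -0.0417,  0.0083]), np.float64(0.0049063924769786596)) [ 0.5605 -0.0527] [ 0.5569 -0.0402]
((274.0492248535156, 204.34974670410156), 32.15871047973633)
coaster ((0.5022414326667786, -0.022488802671432495), 0.04403289034962654)
mid L [ 0.6256 -0.0003]
midR [ 0.6293 -0.0349]
button [ 0.6426 -0.0132]
roofFL [0.6109 0.0716]
roofFR [ 0.6275 -0.1069]
headtip? [ 0.7091 -0.0049]
tray (350, 67) [ 0.6387 -0.3023]
tray (302, 235) [ 0.4323 -0.2733]
tray (355, 248) [ 0.4218 -0.3452]
tray (307, 233) [ 0.4357 -0.2794]
```

```bash
python3 -c "
from h import *
to(.5035,-.0255,.066,-84)
to(.50,.15,.18,-84,frm=(.5035,-.0255,.18,-84))"
```

```text
shift [-0.003  -0.0033  0.1394] turn 0.02
shift [-0.1749 -0.0149 -0.    ] turn 0.0
```

{"name": "drive_tool", "arguments": {"moves": [[[0,-0.003,-0.003,0.03,0],[0,-0.003,-0.003,0.07,0],[0,-0.003,-0.003,0.1,0],[0,-0.003,-0.003,0.125,0],[0,-0.003,-0.003,0.137,0],[0,-0.003,-0.003,0.139,0],[0,-0.003,-0.003,0.139,0]]]}}

```text
time_s: 2.9
tcp_pos: [0.5038, -0.0242, 0.067]
tool_rot: [-180.0, -0.0, -83.8]
wrist_force: [0.5, -0.1, 1.1]
opening: 0.0937
```

{"name": "drive_tool", "arguments": {"moves": [[[0.3,0,0,0,0],[0.4,0,0,0,0],[0.5,0,0,0,0],[0.5,0,0,0,0],[0.5,0,0,0,0],[0.5,0,0,0,0]]], "force": 25}}

```text
time_s: 3.5
tcp_pos: [0.5039, -0.0237, 0.0669]
tool_rot: [-180.0, -0.0, -83.8]
wrist_force: [-0.7, -1.2, 6.8]
opening: 0.0654
```

{"name": "drive_tool", "arguments": {"moves": [[[0.5,0,0,-0.02,0],[0.5,0,0,-0.05,0],[0.5,0,0,-0.08,0],[0.5,0,0,-0.095,0],[0.5,-0.01,0,-0.1,0],[0.5,-0.04,-0.005,-0.1,0],[0.5,-0.08,-0.01,-0.1,0],[0.5,-0.12,-0.015,-0.1,0]]]}}

```text
time_s: 4.3
tcp_pos: [0.5046, 0.099, 0.1657]
tool_rot: [179.9, 0.0, -83.8]
wrist_force: [0.5, -0.1, -1.5]
opening: 0.0658
```

{"name": "drive_tool", "arguments": {"moves": [[[0.5,-0.03,0,0,0],[0.5,-0.05,0,0,0],[0.5,-0.055,0,0.01,0],[0.5,-0.055,0,0.035,0],[0.5,-0.055,0,0.06,0],[0.5,-0.055,0,0.08,0],[0.5,-0.055,0,0.09,0],[0.5,-0.055,0,0.095,0]]]}}

```text
time_s: 5.1
tcp_pos: [0.4986, 0.1515, 0.0701]
tool_rot: [179.9, -0.0, -83.8]
wrist_force: [-0.0, -0.0, -1.6]
opening: 0.0656
```

{"name": "drive_tool", "arguments": {"moves": [[[0.5,0,0,0.003,0],[0.5,0,0,0.005,0],[0.5,0,0,0.007,0],[0.5,0,0,0.008,0],[0.5,0,0,0.008,0]]]}}

```text
time_s: 5.6
tcp_pos: [0.4996, 0.152, 0.0637]
tool_rot: [-180.0, 0.0, -83.8]
wrist_force: [0.3, 0.4, -0.8]
opening: 0.0655
```

{"name": "drive_tool", "arguments": {"moves": [[[0.5,0,0,0.001,0],[0.5,0,0,0.002,0],[0.5,0,0,0.0025,0],[0.5,0,0,0.003,0],[0.5,0,0,0.003,0]]]}}

```text
time_s: 6.1
tcp_pos: [0.4998, 0.152, 0.0609]
tool_rot: [-180.0, 0.0, -83.8]
wrist_force: [-0.6, -2.1, 7.6]
opening: 0.0656
```

{"name": "drive_tool", "arguments": {"moves": [[[0.2,0,0,0,0],[0,0,0,0,0],[0,0,0,0,0],[0,0,0,0,0]]]}}

```text
time_s: 6.5
tcp_pos: [0.4994, 0.152, 0.0605]
tool_rot: [180.0, 0.0, -83.8]
wrist_force: [0.2, -0.3, 0.4]
opening: 0.0927
```

{"name": "drive_tool", "arguments": {"moves": [[[0,0,0,-0.02,0],[0,0,0,-0.06,0],[0,0,0,-0.1,0],[0,0.01,0,-0.13,0],[0,0.05,0,-0.14,0],[0,0.1,0,-0.14,0],[0,0.14,0,-0.14,0],[0,0.16,0,-0.14,0]]]}}

```text
time_s: 7.3
tcp_pos: [0.5167, -0.0109, 0.2006]
tool_rot: [-180.0, -0.0, -84.0]
wrist_force: [-0.1, 1.0, 0.5]
opening: 0.0939
```

{"name": "drive_tool", "arguments": {"moves": [[[0,0.015,0,0,0],[0,0.015,0,0,0],[0,0.015,0,0,0]]]}}

```text
time_s: 7.6
tcp_pos: [0.5183, -0.0215, 0.2004]
tool_rot: [180.0, 0.0, -83.8]
wrist_force: [0.3, 0.3, -0.5]
opening: 0.0942
```

Run:
```python
from h import *
import pickle
_,_,s=snap('wrist','w3'); snap('top','t3'); print(s['time_s'],s['tcp_pos'],s['tool_rot'])
pickle.dump(s,open('w3.pkl','wb'))
a=crop('w3',150,430,0,250,2)[:, :520]; b=crop('t3',210,340,90,260,2)
o=np.zeros((600,800,3),np.uint8);o[:500,:520]=a;o[:340,530:790]=b; cv2.imwrite('pics/c3.png',o)
B=cam('wrist',s)
im=np.load('pics/w3.npy');h=cv2.cvtColor(im,cv2.COLOR_RGB2HSV)
for n,C in (('w3',B),('t3',cam('top'))):
    h=cv2.cvtColor(np.load(f'pics/{n}.npy'),cv2.COLOR_RGB2HSV)
    ter=((h[...,0]<14)&(h[...,1]>110)&(h[...,2]>60)).astype(np.uint8)
    k,l,st,c=cv2.connectedComponentsWithStats(ter)
    for i in range(1,k):
        if 150<st[i,4]<9000: 
            w=np.array([onz(C,*q,.006)[:2] for q in np.argwhere(l==i)[:,::-1]],np.float32); print(n,st[i],cv2.minEnclosingCircle(w))
```

```text
7.6 [ 0.5183 -0.0215  0.2004] [179.9919   0.0189 -83.7839]
w3 [ 451  119  109  150 8050] ((0.5345031023025513, -0.3192282021045685), 0.10739263147115707)
w3 [ 244  172   68   67 3587] ((0.5009875297546387, -0.022980814799666405), 0.04486122354865074)
w3 [ 336  217   77   78 2012] ((0.4491403102874756, -0.1590207815170288), 0.060789626091718674)
w3 [305 292  32   8 184] ((0.37435445189476013, -0.09739094227552414), 0.02198951132595539)
w3 [ 301  331   59   38 2005] ((0.29223108291625977, -0.12183074653148651), 0.05168811231851578)
t3 [ 406  168   64  101 4780] ((0.5276525616645813, -0.34857437014579773), 0.11833319067955017)
```

View pics/c3.png

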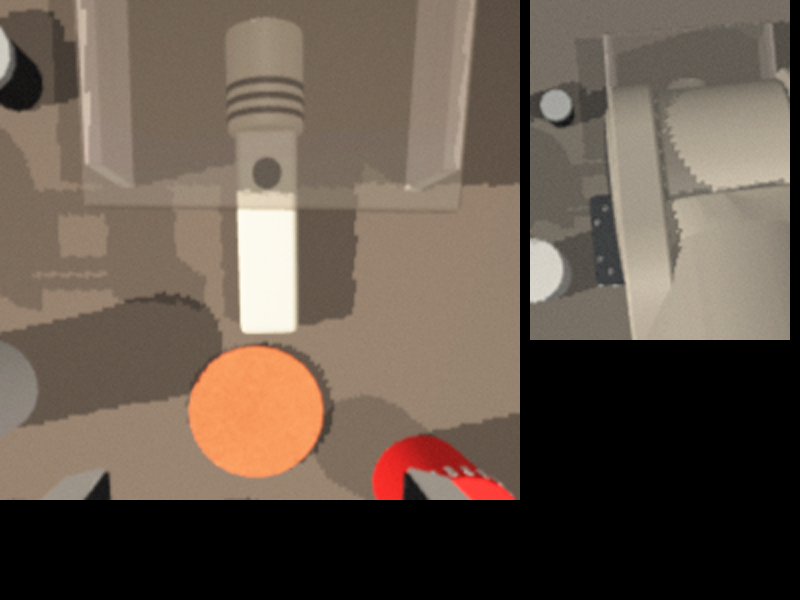

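Run:
```python
from h import *
import pickle
s=pickle.load(open('w3.pkl','rb')); s2=pickle.load(open('w2.pkl','rb'));B=cam('wrist',s);B2=cam('wrist',s2)
f=lambda u,v,z=.03:onz(B,150+u/2,v/2,z)[:2]
P={'tl':f(241,332),'tr':f(298,332),'ml':f(238,208),'mr':f(297,208),'bt':f(267,172)}
for k,v in P.items(): print(k,v)
t=(P['tl']+P['tr'])/2; m=(P['ml']+P['mr'])/2
for q in (m,P['bt']): d=q-t; print(t,q,np.hypot(*d),np.degrees(np.arctan2(d[1],d[0])))
print('roof',f(85,205,.083),f(458,210,.083))
print('head sides',f(226,40,.021),f(303,40,.021),'tip',f(265,18,.03))
h=cv2.cvtColor(np.load('pics/w3.npy'),cv2.COLOR_RGB2HSV); mk=((h[...,2]>225)&(h[...,1]<60)).astype(np.uint8); mk[:,:255]=0;mk[:,310:]=0;mk[:100]=0
c=max(cv2.findContours(mk,0,1)[0],key=cv2.contourArea); w=np.array([onz(B,*q[0],.03)[:2] for q in c],np.float32); print(cv2.minAreaRect(w))
```

```text
tl [ 0.5536 -0.0087]
tr [ 0.5572 -0.0421]
ml [0.6222 0.0001]
mr [ 0.6258 -0.0328]
bt [ 0.6427 -0.014 ]
[ 0.5554 -0.0254] [ 0.624  -0.0164] 0.06915889163543912 7.471743003976906
[ 0.5554 -0.0254] [ 0.6427 -0.014 ] 0.08802131956526588 7.442319966213499
roof [0.6103 0.0705] [ 0.6273 -0.1064]
head sides [0.7079 0.0156] [ 0.7124 -0.0258] tip [ 0.7173 -0.0044]
((0.5897822380065918, -0.019490232691168785), (0.06932937353849411, 0.03185062110424042), 7.50974178314209)
```

```bash
python3 -c "
from h import *
to(.590,-.0208,.004,-82.5)
to(.590-.125*.994,-.0208-.125*.11,.02,-82.5,frm=(.59,-.0208,.02,-82.5))"
```

```text
shift [ 0.0079 -0.0712  0.1965] turn -0.24
shift [-0.0026  0.125   0.    ] turn -0.0
```

{"name": "drive_tool", "arguments": {"moves": [[[0,0.003,-0.03,0,-0.24],[0,0.008,-0.06,0,-0.24],[0,0.008,-0.071,0.01,-0.24],[0,0.008,-0.071,0.045,-0.24],[0,0.008,-0.071,0.085,-0.24],[0,0.008,-0.071,0.12,-0.24],[0,0.008,-0.071,0.145,-0.24],[0,0.008,-0.071,0.155,-0.24]]]}}

```text
time_s: 8.5
tcp_pos: [0.5879, -0.0212, 0.0428]
tool_rot: [179.8, 0.1, -82.5]
wrist_force: [-0.8, -0.1, -0.1]
opening: 0.094
```

```bash
python3 -c "
from h import *
to(.590,-.0208,.004,-82.5)"
```

```text
shift [-0.0001 -0.0023  0.0388] turn -0.0
```

{"name": "drive_tool", "arguments": {"moves": [[[0,0,0,0.015,0],[0,0,0,0.03,0],[0,0,0,0.038,0],[0,0,0,0.04,0],[0,0,0,0.041,0]]]}}

```text
time_s: 9.0
tcp_pos: [0.5901, -0.0222, 0.0047]
tool_rot: [-180.0, 0.0, -82.6]
wrist_force: [0.4, 0.5, 0.4]
opening: 0.0941
```

{"name": "drive_tool", "arguments": {"moves": [[[0.3,0,0,0,0],[0.5,0,0,0,0],[0.7,0,0,0,0],[0.8,0,0,0,0],[0.8,0,0,0,0],[0.8,0,0,0,0],[0.8,0,0,0,0],[0.8,0,0,0,0]]], "force": 35}}

```text
time_s: 9.8
tcp_pos: [0.5899, -0.0222, 0.0045]
tool_rot: [-180.0, 0.0, -82.6]
wrist_force: [1.3, 0.4, 0.7]
opening: 0.0336
```

Gripped (33.6 mm). Lift 18 mm and draw back.

{"name": "drive_tool", "arguments": {"moves": [[[0.8,0,0,-0.005,0],[0.8,0,0,-0.01,0],[0.8,0,0,-0.015,0],[0.8,0,0,-0.018,0],[0.8,0,0,-0.018,0],[0.8,0,0,-0.018,0]]]}}

```text
time_s: 10.4
tcp_pos: [0.5899, -0.0222, 0.0226]
tool_rot: [-180.0, 0.0, -82.6]
wrist_force: [-0.6, -0.4, -0.8]
opening: 0.0337
```

```bash
python3 -c "
from h import *
_,_,s=snap('scene','s4'); print(s['tcp_pos'],s['wrist_force'],s['moment'])
cv2.imwrite('pics/c4.png',crop('s4',180,340,140,290,4))"
```

```text
[ 0.5899 -0.0222  0.0226] [-0.6159 -0.4122 -0.8357] [0.0587 0.0625 0.0332]
```

View pics/c4.png

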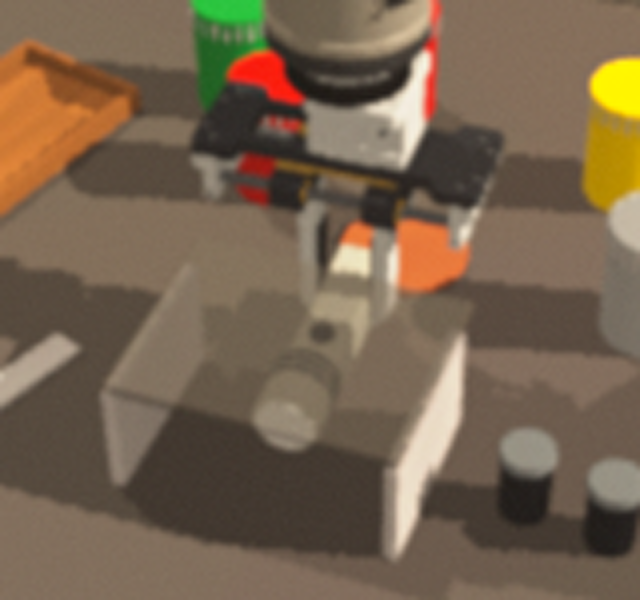

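```bash
python3 -c "
from h import *
S=cam('scene')
for z in (.021,.03,.039): print(px(S,(.714,-.0045,z)))
print('button',[px(S,(.6427,-.014,z)) for z in (.03,.048)])"
```

```text
[251.3925 251.2611]
[251.2891 248.6505]
[251.1845 246.0117]
button [array([260.9697, 228.614 ]), array([260.8698, 223.3359])]
```

The lens is at crop (288,425) and the button at (322,332). Both match a level torch lifted 18 mm. Next I draw it back.

{"name": "drive_tool", "arguments": {"moves": [[[0.8,0,0.005,0,0],[0.8,0,0.018,0,0],[0.8,-0.001,0.035,0,0],[0.8,-0.001,0.055,0,0],[0.8,-0.002,0.075,0,0],[0.8,-0.002,0.095,0,0],[0.8,-0.003,0.115,0,0],[0.8,-0.003,0.125,0,0]]]}}

```text
time_s: 11.25
tcp_pos: [0.4629, -0.0358, 0.0224]
tool_rot: [179.9, -0.0, -82.6]
wrist_force: [0.4, 0.8, -1.5]
opening: 0.0338
```

{"name": "drive_tool", "arguments": {"moves": [[[0.8,0,0.003,0,0],[0.8,0,0.003,-0.005,0],[0.8,0,0.003,-0.025,0],[0.8,0,0.003,-0.055,0],[0.8,0,0.003,-0.085,0],[0.8,0,0.003,-0.11,0],[0.8,0,0.003,-0.12,0],[0.8,0,0.003,-0.12,0]]]}}

```text
time_s: 12.05
tcp_pos: [0.4638, -0.0357, 0.1436]
tool_rot: [-179.8, -0.0, -82.6]
wrist_force: [0.6, -0.7, -2.0]
opening: 0.0339
```

```bash
python3 -c "
from h import *
s=manip.state(); print(s['time_s'],s['tcp_pos'],s['wrist_force'],s['opening'])
to(.482,-.3356,.14,-98.8)"
```

```text
12.05 [ 0.4638 -0.0357  0.1436] [ 0.5674 -0.6502 -1.9617] 0.033936437967667536
shift [0.2997 0.0207 0.0036] turn 3.245
```

{"name": "drive_tool", "arguments": {"moves": [[[0.8,0.015,0.001,0,0.2],[0.8,0.05,0.004,0,0.6],[0.8,0.09,0.006,0,1],[0.8,0.135,0.009,0,1.5],[0.8,0.18,0.012,0,2],[0.8,0.225,0.015,0,2.5],[0.8,0.265,0.018,0,2.9],[0.8,0.29,0.02,0,3.24]]]}}

```text
time_s: 12.85
tcp_pos: [0.4785, -0.33, 0.1405]
tool_rot: [179.9, -0.0, -99.1]
wrist_force: [-0.4, 0.4, -0.6]
opening: 0.0335
```

{"name": "drive_tool", "arguments": {"moves": [[[0.8,0.01,0.001,0,0],[0.8,0.01,0.001,0,0],[0.8,0.01,0.001,0,0]]]}}

```text
time_s: 13.15
tcp_pos: [0.4773, -0.3348, 0.1415]
tool_rot: [179.9, 0.0, -98.7]
wrist_force: [-0.6, 0.8, -2.2]
opening: 0.0339
```

Run:
```python
from h import *
im,B,s=snap('wrist','w5'); print(s['time_s'],s['tcp_pos'],s['tool_rot'])
cv2.imwrite('pics/w5v.png',im[:,:,::-1])
import pickle; pickle.dump(s,open('w5.pkl','wb'))
for n,z in(('z18',.018),('z5',.005)):
    h=cv2.cvtColor(im,cv2.COLOR_RGB2HSV)
    m=((h[...,0]<18)&(h[...,1]>90)&(h[...,2]>50)).astype(np.uint8)
    k,l,st,c=cv2.connectedComponentsWithStats(m)
    for i in range(1,k):
        if st[i,4]>2000:
            print(st[i]); w=np.array([onz(B,*q,z)[:2] for q in np.argwhere(l==i)[:,::-1]],np.float32); print(n,cv2.minAreaRect(w))
to(.482,-.3356,.0095,-98.8)
```

```text
13.15 [ 0.4773 -0.3348  0.1415] [179.9143   0.0494 -98.7357]
[ 217   41   30  206 3901]
z18 ((0.5383332967758179, -0.29780176281929016), (0.02370006963610649, 0.2018895149230957), 81.20988464355469)
[ 308   41   30  202 4221]
z18 ((0.5273144245147705, -0.38500094413757324), (0.025287827476859093, 0.19716380536556244), 81.12672424316406)
[   0  185  138  116 9019]
z18 ((0.45636695623397827, -0.09566818922758102), (0.14603661000728607, 0.12580521404743195), 67.04981231689453)
[  51  332   59   46 2148]
z18 ((0.32986849546432495, -0.0696386992931366), (0.0657280758023262, 0.06365668028593063), 81.33738708496094)
[ 217   41   30  206 3901]
z5 ((0.5380100607872009, -0.2957671880722046), (0.02471618726849556, 0.21054516732692719), 81.20991516113281)
[ 308   41   30  202 4221]
z5 ((0.5265188813209534, -0.38670483231544495), (0.02637198567390442, 0.20561687648296356), 81.12672424316406)
[   0  185  138  116 9019]
z5 ((0.452529639005661, -0.08496755361557007), (0.15229761600494385, 0.13119886815547943), 67.0498275756836)
[  51  332   59   46 2148]
z5 ((0.32060787081718445, -0.0578220970928669), (0.06854603439569473, 0.06638583540916443), 81.33739471435547)
shift [ 0.0006 -0.0046  0.1324] turn 0.022
```

View pics/w5v.png

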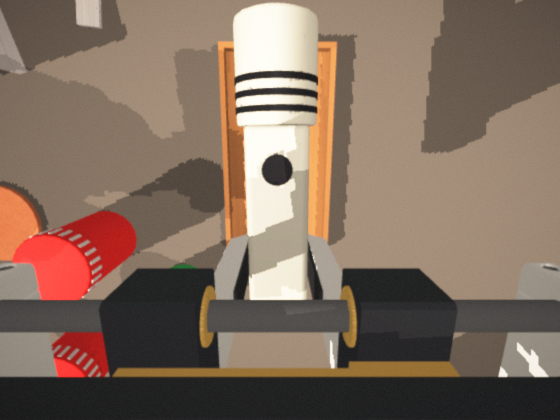

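Run:
```python
from h import *
import pickle
B=cam('wrist',pickle.load(open('w5.pkl','rb')))
a=onz(B,219,43,.018);b=onz(B,336,43,.018);c=(a+b)/2;print(a,b,np.hypot(*(a-b)[:2]))
d=np.array([np.cos(np.radians(-8.8)),np.sin(np.radians(-8.8))])
print('tray centre',c[:2]-.105*d); t=c[:2]-.15*d; print('tcp target',t); to(*t,.0095,-98.8)
```

```text
[ 0.6378 -0.3038  0.018 ] [ 0.6213 -0.4111  0.018 ] 0.1085930554215634
tray centre [ 0.5258 -0.3414]
tcp target [ 0.4814 -0.3345]
shift [-0.0003 -0.0038  0.1324] turn 0.022
```

{"name": "drive_tool", "arguments": {"moves": [[[0.8,0,-0.004,0.015,0],[0.8,0,-0.004,0.045,0],[0.8,0,-0.004,0.075,0],[0.8,0,-0.004,0.1,0],[0.8,0,-0.004,0.115,0],[0.8,0,-0.004,0.122,0],[0.8,0,-0.004,0.126,0],[0.8,0,-0.004,0.128,0]]]}}

```text
time_s: 14.0
tcp_pos: [0.4821, -0.3364, 0.0148]
tool_rot: [-180.0, -0.0, -98.8]
wrist_force: [-0.1, 0.3, -1.6]
opening: 0.0337
```

{"name": "drive_tool", "arguments": {"moves": [[[0.8,0,0,0.001,0],[0.8,0,0,0.002,0],[0.8,0,0,0.003,0],[0.8,0,0,0.003,0]]]}}

```text
time_s: 14.4
tcp_pos: [0.4818, -0.3364, 0.0117]
tool_rot: [-180.0, -0.0, -98.8]
wrist_force: [-1.3, -0.4, -2.5]
opening: 0.0335
```

{"name": "drive_tool", "arguments": {"moves": [[[0.8,0,0,0.0007,0],[0.8,0,0,0.0014,0],[0.8,0,0,0.002,0],[0.8,0,0,0.002,0]]]}}

```text
time_s: 14.8
tcp_pos: [0.4817, -0.3363, 0.0095]
tool_rot: [-180.0, 0.0, -98.8]
wrist_force: [0.9, 0.4, -1.2]
opening: 0.0335
```

{"name": "drive_tool", "arguments": {"moves": [[[0.8,0,0,0.0005,0],[0.8,0,0,0.001,0],[0.8,0,0,0.001,0],[0.8,0,0,0.001,0]]]}}

```text
time_s: 15.2
tcp_pos: [0.4817, -0.3363, 0.0094]
tool_rot: [-180.0, 0.0, -98.8]
wrist_force: [-7.0, 4.5, 18.8]
opening: 0.0339
```

{"name": "drive_tool", "arguments": {"moves": [[[0.8,0,0,-0.0007,0],[0.6,0,0,-0.0007,0],[0.45,0,0,-0.0007,0],[0.45,0,0,-0.0007,0],[0.45,0,0,-0.0007,0]]]}}

```text
time_s: 15.7
tcp_pos: [0.4817, -0.3363, 0.0091]
tool_rot: [180.0, 0.0, -98.8]
wrist_force: [0.4, -0.5, 0.6]
opening: 0.0514
```

{"name": "drive_tool", "arguments": {"moves": [[[0.45,0,0,-0.01,0],[0.45,0,0,-0.03,0],[0.45,0,0,-0.07,0],[0.45,0,0,-0.11,0],[0.45,0,0,-0.15,0],[0.45,0,0,-0.18,0],[0.2,0,0,-0.19,0],[0,0,0,-0.19,0]]]}}

```text
time_s: 16.5
tcp_pos: [0.4823, -0.3367, 0.2011]
tool_rot: [-179.8, -0.1, -98.8]
wrist_force: [0.9, 0.0, -0.1]
opening: 0.0644
```

Run:
```python
from h import *
im,B,s=snap('wrist','w6'); print(s['time_s'],s['tcp_pos'],s['tool_rot'])
snap('top','t6'); snap('scene','s6')
o=np.zeros((420,800,3),np.uint8); a=cv2.imread('pics/w6.png'); o[:,:300]=a[:,130:430]
b=crop('s6',120,370,120,290,2); o[:340,300:]=b; cv2.imwrite('pics/c6.png',o)
to(.4995,.152,.20,-84)
```

```text
16.5 [ 0.4823 -0.3367  0.2011] [-179.8393   -0.0583  -98.7784]
shift [-0.485   0.0561 -0.0017] turn -2.954
```

View pics/c6.png

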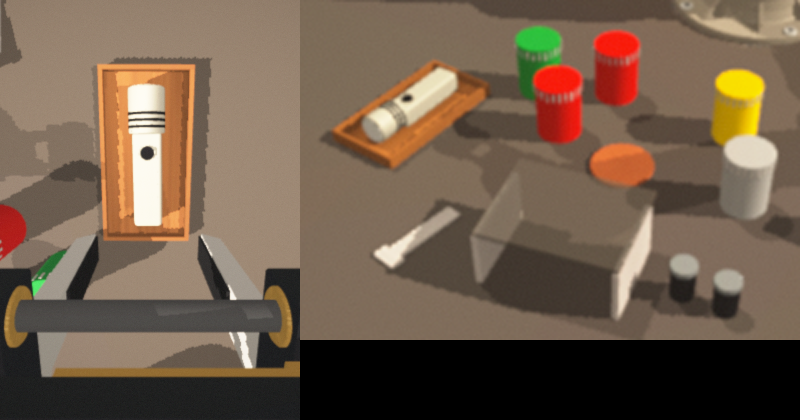

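Torch lies flat in the tray with its button up at (147,153), clear of the walls. The tin stands at (748,178) on the right. Next I fetch it.

{"name": "drive_tool", "arguments": {"moves": [[[0,-0.02,0.002,0,0],[0,-0.06,0.007,0,-0.5],[0,-0.105,0.012,0,-1],[0,-0.15,0.018,0,-1.5],[0,-0.195,0.023,0,-2],[0,-0.24,0.028,0,-2.5],[0,-0.285,0.033,0,-2.95],[0,-0.33,0.038,0,-2.95]]]}}

```text
time_s: 17.45
tcp_pos: [0.4935, -0.0026, 0.198]
tool_rot: [179.9, 0.0, -83.9]
wrist_force: [1.1, -0.3, 1.0]
opening: 0.0939
```

```bash
python3 -c "
from h import *
to(.4995,.152,.20,-83.8)"
```

```text
shift [-0.1531 -0.0223 -0.002 ] turn -0.027
```

{"name": "drive_tool", "arguments": {"moves": [[[0,-0.04,-0.005,0,0],[0,-0.085,-0.012,0,0],[0,-0.12,-0.018,0,0],[0,-0.145,-0.021,0,0],[0,-0.15,-0.022,0,0],[0,-0.15,-0.022,0,0],[0,-0.15,-0.022,0,0]]]}}

```text
time_s: 18.15
tcp_pos: [0.5005, 0.1459, 0.1984]
tool_rot: [179.9, -0.0, -84.1]
wrist_force: [0.7, -0.9, 0.0]
opening: 0.0939
```

Run:
```python
from h import *
im,B,s=snap('wrist','w7'); print(s['time_s'],s['tcp_pos'])
h=cv2.cvtColor(im,cv2.COLOR_RGB2HSV); m=((h[...,1]<25)&(h[...,2]>200)).astype(np.uint8); m[:170]=0;m[250:]=0;m[:,:200]=0;m[:,350:]=0
c=max(cv2.findContours(m,0,1)[0],key=cv2.contourArea); q=cv2.minEnclosingCircle(c); print(q,onz(B,*q[0],.09))
to(.4995,.152,.061,-83.8)
```

```text
18.15 [0.5005 0.1459 0.1984]
((272.1875, 208.0), 32.203128814697266) [0.5001 0.1517 0.09  ]
shift [-0.0064  0.0003  0.1376] turn -0.062
```

{"name": "drive_tool", "arguments": {"moves": [[[0,-0.006,0,0.02,-0.05],[0,-0.006,0,0.06,-0.05],[0,-0.006,0,0.1,-0.05],[0,-0.006,0,0.125,-0.05],[0,-0.006,0,0.135,-0.05],[0,-0.006,0,0.137,-0.05],[0,-0.006,0,0.137,-0.05]]]}}

```text
time_s: 18.9
tcp_pos: [0.5007, 0.1529, 0.063]
tool_rot: [-179.9, 0.0, -83.8]
wrist_force: [0.7, 0.1, 0.3]
opening: 0.0936
```

{"name": "drive_tool", "arguments": {"moves": [[[0.3,0,0,0,0],[0.4,0,0,0,0],[0.5,0,0,0,0],[0.5,0,0,0,0],[0.5,0,0,0,0],[0.5,0,0,0,0]]], "force": 25}}

```text
time_s: 19.5
tcp_pos: [0.5005, 0.1531, 0.0626]
tool_rot: [-180.0, 0.0, -83.8]
wrist_force: [0.1, -2.2, 6.7]
opening: 0.0658
```

```bash
python3 -c "
from h import *
p=manip.state()['tcp_pos']; print(p)
to(.5015,-.0232,p[2]+.06,-83.8)"
```

```text
[0.5005 0.1531 0.0626]
shift [ 0.1754  0.018  -0.06  ] turn 0.004
```

{"name": "drive_tool", "arguments": {"moves": [[[0.5,0,0,-0.02,0],[0.5,0,0,-0.045,0],[0.5,0.01,0.001,-0.06,0],[0.5,0.045,0.005,-0.06,0],[0.5,0.085,0.009,-0.06,0],[0.5,0.13,0.013,-0.06,0],[0.5,0.165,0.017,-0.06,0],[0.5,0.1754,0.018,-0.06,0]]]}}

```text
time_s: 20.3
tcp_pos: [0.5007, -0.0271, 0.1221]
tool_rot: [180.0, -0.1, -84.0]
wrist_force: [0.5, -0.4, -0.4]
opening: 0.0655
```

{"name": "drive_tool", "arguments": {"moves": [[[0.5,0,0,0,0],[0.5,0,0,0.01,0],[0.5,0,0,0.025,0],[0.5,0,0,0.03,0],[0.5,0,0,0.03,0],[0.5,0,0,0.03,0]]]}}

```text
time_s: 20.9
tcp_pos: [0.5013, -0.0224, 0.0923]
tool_rot: [180.0, 0.0, -83.7]
wrist_force: [-0.6, 0.7, -0.9]
opening: 0.0656
```

```bash
python3 -c "
from h import *
s=manip.state();print(s['time_s'],s['tcp_pos'])
to(.5015,-.0232,.0705,-83.8)"
```

```text
20.9 [ 0.5013 -0.0224  0.0923]
shift [ 0.0008 -0.0001  0.0218] turn 0.019
```

{"name": "drive_tool", "arguments": {"moves": [[[0.5,0.001,0,0.008,0],[0.5,0.001,0,0.015,0],[0.5,0.001,0,0.019,0],[0.5,0.001,0,0.021,0],[0.5,0.001,0,0.022,0],[0.5,0.001,0,0.0225,0],[0.5,0.001,0,0.0225,0]]]}}

```text
time_s: 21.6
tcp_pos: [0.5014, -0.0242, 0.0698]
tool_rot: [-180.0, 0.0, -83.8]
wrist_force: [0.1, -0.2, -1.2]
opening: 0.0655
```

{"name": "drive_tool", "arguments": {"moves": [[[0.5,0,0,0.0005,0],[0.5,0,0,0.001,0],[0.5,0,0,0.001,0],[0.5,0,0,0.001,0]]]}}

```text
time_s: 22.0
tcp_pos: [0.5013, -0.0242, 0.0687]
tool_rot: [-180.0, 0.0, -83.8]
wrist_force: [0.9, -0.0, -1.9]
opening: 0.0654
```

{"name": "drive_tool", "arguments": {"moves": [[[0.5,-0.0007,0,0.0004,0],[0.5,-0.0007,0,0.0008,0],[0.5,-0.0007,0,0.001,0],[0.5,-0.0007,0,0.001,0]]]}}

```text
time_s: 22.4
tcp_pos: [0.502, -0.024, 0.0686]
tool_rot: [-179.9, -0.0, -83.8]
wrist_force: [-1.5, -3.3, 13.7]
opening: 0.0659
```

Contact. Relieve, release, rise, and check.

{"name": "drive_tool", "arguments": {"moves": [[[0.5,0,0,-0.0005,0],[0.3,0,0,-0.0005,0],[0,0,0,-0.0005,0],[0,0,0,-0.0005,0],[0,0,0,-0.0005,0]]]}}

```text
time_s: 22.9
tcp_pos: [0.5011, -0.0234, 0.0681]
tool_rot: [180.0, 0.0, -83.8]
wrist_force: [0.9, 0.3, 0.2]
opening: 0.0858
```

{"name": "drive_tool", "arguments": {"moves": [[[0,0,0,-0.02,0],[0,0,0,-0.06,0],[0,0,0,-0.1,0],[0,0,0,-0.13,0],[0,0,0,-0.137,0],[0,0,0,-0.137,0],[0,0,0,-0.137,0]]]}}

```text
time_s: 23.6
tcp_pos: [0.5007, -0.0235, 0.2041]
tool_rot: [179.9, 0.0, -83.8]
wrist_force: [-0.0, 0.5, -1.2]
opening: 0.0937
```

Run:
```python
from h import *
im,B,s=snap('wrist','w8'); snap('scene','s8'); print(s['time_s'],s['tcp_pos'])
h=cv2.cvtColor(im,cv2.COLOR_RGB2HSV); m=((h[...,1]<25)&(h[...,2]>200)).astype(np.uint8); m[:175]=0;m[250:]=0;m[:,:200]=0;m[:,350:]=0
c=max(cv2.findContours(m,0,1)[0],key=cv2.contourArea); q=cv2.minEnclosingCircle(c); print(q,onz(B,*q[0],.096))
ter=((h[...,0]<14)&(h[...,1]>110)&(h[...,2]>60)).astype(np.uint8); ter[:,:200]=0;ter[:,330:]=0;ter[:140]=0;ter[220:]=0
w=np.array([onz(B,*q,.006)[:2] for q in np.argwhere(ter)[:,::-1]],np.float32); print('coaster',cv2.minEnclosingCircle(w))
o=np.zeros((420,800,3),np.uint8); o[:,:300]=cv2.imread('pics/w8.png')[:,130:430]
o[:340,300:]=crop('s8',190,440,120,290,2); cv2.imwrite('pics/c8.png',o)
```

```text
23.6 [ 0.5007 -0.0235  0.2041]
((279.60357666015625, 208.02589416503906), 32.17304611206055) [ 0.5011 -0.025   0.096 ]
coaster ((0.5018559694290161, -0.02232847735285759), 0.044301535934209824)
```

View pics/c8.png

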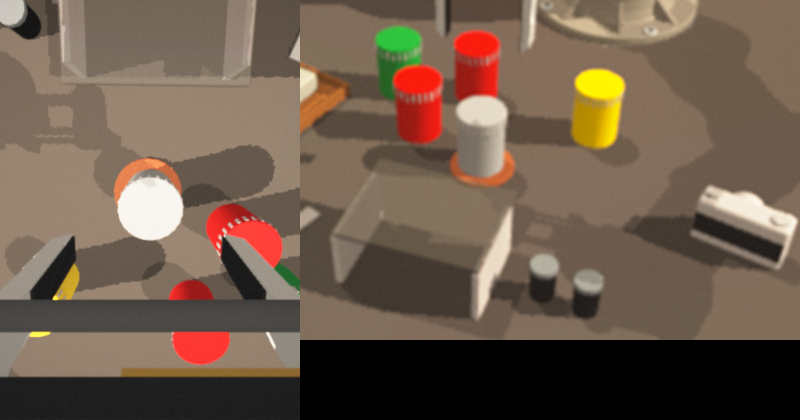

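```bash
python3 -c "
from plant import manip
print(manip.hand_in())"
```

```text
the job is handed in; nothing more can be done
None
```

The job is done and handed in at about 24 s of the 72 s allowed. I lifted the tin by its lid and stood it on the shelf to the left. I then raised the torch 18 mm, drew it level from under the bridge and laid it in the tray, and put the tin back on its coaster.

**Last checks:**
- **Tin:** it stands upright on the coaster. The last wrist picture puts it about 3 mm from the coaster's middle, while the gripper's position at release suggests about 1 mm. Both are near the 2 mm calibration error.
- **Torch:** it lies flat in the tray, button up and clear of the walls.
- **Other things:** the bridge, camera, canisters and opener look unmoved, judged by eye from the pictures, not measured. Of the opener, only an edge shows in the last view; I last saw it whole just before fetching the tin back.
- **Forces:** the highest wrist reading was about 20 N, as the torch met the tray floor. I eased off slightly before opening the fingers.

**Disagreements:**
- The fixed cameras and the wrist camera differed by 3 to 6 mm, mostly sideways. I used the wrist camera for every grasp and placing.
- One wrist two-view height, for the torch's right tail corner, came out wrong (8 mm, with the two rays missing by 5 mm). I did not use it. The left corner gave 30.5 mm, matching the stated 30 mm.

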